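# Shut the curing cabinet and select the long cure

### The arm

A 6-joint arm with a two-finger parallel gripper is mounted at the origin on the work surface. World frame = base frame: x ahead of the robot, y to its left, z up, the work surface at z = 0. Lengths are in m, angles in rad, forces in N, time in s.
With the tool pointing down it reaches from about 0.325 to 0.85 m from the base axis. Payload 4.4 kg.
Tool frame: the origin (TCP) lies at the very end of the fingers, on their centre line; the grasp point (between the pads) lies 19 mm behind it; z points along the fingers, y is the line along which they close (so a half turn about z gives the same grasp; the last joint's range is limited). The gripper opens to 94 mm and grips with 3 to 60 N. Pads are 16 mm wide; open, the fingers measure 119 mm over their backs; the gripper's body (75 mm by 177 mm) begins 78 mm behind the grasp point.
Start: joints at [-1.387, 0.207, 1.542, -0, 1.393, -0.15], TCP at [0.188, -0.543, 0.182] pointing down, gripper open.
Joint ranges: [-2.73, 2.73], [-0.86, 2.22], [0.23, 2.46], [-1.11, 4.25], [0.08, 2.63], [-2.82, 2.82]. Speed limits (rad/s): [2.79, 2.79, 3.14, 3.14, 3.14, 3.14].

### API

Orientations are given as [roll, pitch, yaw] about the fixed x, y, z axes, in that order (R = Rz(yaw) Ry(pitch) Rx(roll)).
In Python, from station import get_obs, grab_frame, ticket gives the robot as it stands. The module is installed in compiled form; this text tells all that it offers.
- The arm moves only by the tool move_arm, never from a script. Its argument "plan" is a list of rows, each a list of 3 entries, a list of its own where there are three numbers: the turn, a rotation vector about the tool's x, y, z in degrees, then the shift along the tool's x, y, z in m, then the opening, from -1 (shut) to 1 (fully open). A call has exactly 5 rows; each row is the pose to reach, as a shift and turn from the pose commanded when the call began, along the tool's axes at that moment; what a row does not reach only later rows make up. A row lasts 1/10 s, in which the tool goes at most 50 mm and 8.59 degrees, less where a joint would pass 70% of its speed; a pose out of reach is approached as far as the arm can. A call with a gripper value outside its range is refused whole. The fingers move at their own pace and stop on an object; "grip_force" is the grip in N (left out, the last holds). Time passes only in rows, so rows that repeat a pose let the fingers close, or fill a call up. It gives the time, the measured TCP pose, the force, the opening and the grip force at its end, in the units of the state.
- get_obs(): the state, without advancing time (a new reading comes with each control period).
- grab_frame(name): name is "scene" or "top"; returns a dict with "color" (384x512x3 uint8, blue, green, red), "depth" (384x512 float32, m along the optical axis (not along the pixel's ray), 0 where there is no reading), "K" (3x3 intrinsics, pixels), "k1" (the pictures are not rectified: a ray, as slopes to the right and down, at radius r is drawn at 1 + k1 r^2 times it, then the intrinsics apply), "eye" and "attitude" of the camera in the world. Camera axes: x right, y down, z forward; pixel columns grow to the right and rows downward; lengths in m; the calibration is good to about 2 mm. A picture is of the moment at which its call begins.
- ticket.close_job(): hands the job in; it is judged then, once.
The state is a dict: "clock": time; "joint_pos": joint angles; "dq": joint speeds; "effort": joint torques, N m; "tool_pos": TCP position; "ee_rot": TCP orientation; "contact_force": force on the tool from outside, world axes, zero at the start; "moment": the same for the moment, N m; "finger_gap": opening from 0.0 (shut) to 1.0 (fully open); "finger_force": force on a finger pad.
Only numpy, scipy, OpenCV 4.12 (cv2) and the standard library are available. Lean on these libraries where they do the work, as an engineer would, in place of code of your own. Each camera call takes 0.05 s, during which the arm holds its last target. There are 200 camera calls.

### The job

Push the curing cabinet's open door shut until it clicks home on its ball catch, then turn the large bar-shaped selector knob clockwise until its pointer clicks in at the long bar mark (the other settings are round dots). Leave the small round timer knob as it is, and do not disturb the solder spool, the jar or the screwdriver around the cabinet.

Things in the scene. Friction and masses are not known exactly. Their poses are not given: they have to be found in the camera images.
- cabinet: Fixed LED curing cabinet, 170 deep (x) x 320 wide (y) mm. Origin: centre of its underside; x to its back, y to its left seen from the robot, z up. Left (y -10 to 160): white chamber 150 high, door in front (front plane x = -85; below it a sill ledge 18 high stands out 30). Right (y -160 to -10): grey control deck, flat top at 100 mm, with selector and timer knob.
- door (a joint): Door angle, rad: 0 shut; grows as the free right end swings towards the robot (hinge upright, at the left, +y). White panel 165 wide, 12 thick, from 26 to 148 mm above the table. Steel bow handle on its outside 145 mm from the hinge, 26 mm proud, at heights 41 to 89 (bare above). The ball catch resists below 0.13 rad, is passed at 0.06, then draws the door to 0; about 5 N at the free end.
- door_hinge (a point): Point on the door's hinge line, at the door's top edge (148 mm above the table), on the inner face of the panel.
- door_edge (a point): Top outer corner of the door's free end: 165 mm from the hinge, on the outer face, 148 mm above the table.
- selector (a joint): Selector angle, rad, growing clockwise seen from above. Six clicks: 0, 0.698, 1.396, 2.094, 2.793, 3.491; the long bar mark is at 2.094. It starts near one of the first three and springs into the nearest click. A click takes about 0.1 N m. Pointer direction, counter-clockwise from the cabinet's x axis, = 1.745 - value.
- selector_top (a point): On the selector's axis, at its top face, 38.5 mm above the deck (138.5 above the table). A black bar 59 long, 14 wide, from 30 mm behind the axis to a wedge-shaped tip 29 mm ahead of it, a white line towards the tip; the bar stands from 8.5 to 38.5 mm above the deck on a round foot of diameter 48, 9.5 high.
- selector_tip (a point): The pointed tip of the selector bar, at its top face, 29 mm from the axis.
- mark (a point): Middle of the long bar mark: a white stripe 22 x 7 mm, flat on the deck, pointing at the selector's axis, 53 mm from it. The other five settings are white round dots of 7 mm, 46 mm from the axis.
- timer_rim (a point): Point on the top rim of the small round timer knob (aluminium, diameter 24 mm, 18 mm high), at its black index line. The knob's axis stands on the deck at x 64, y -125 mm of the cabinet.
- spool: Steel-coloured solder spool, diameter 54, height 40 mm, standing on the table to the right of the cabinet. Origin: centre of its underside.
- jar: Small amber glass jar, diameter 48, height 55 mm, on the table to the left of the cabinet. Origin: centre of its underside.
- screwdriver: Screwdriver, black handle, 170 mm long, lying on the table in front of the control deck. Origin: middle of its underside; x along it towards the blade.

How it is judged:
By the outcome, as a careful person would: the job done as asked, in the order asked, and still so for the second after the job is handed in, with the robot touching nothing.
It also fails if it takes over 48 s, if anything falls off the work surface, if the arm or the gripper's body presses on something with over 40 N, if the wrist force passes 120 N, or if a joint passes its speed limit or range.

## Working session

There is one attempt and no reset: what is moved stays moved. The work goes in short steps, Python scripts to look and compute and a tool call to move; the robot and the scene stay as the last step left them, time stands still between calls to the robot, and variables do not carry over. Pictures are saved under pics/ and viewed, at most 10 in all, crops included, and the job is handed in when it is done.

Besides the shell and the picture viewer there is one more tool, called after ">>>" as name(argument=value, ...), one argument or row to a line, values as JSON. move_arm: Moves the arm, as the interface text tells. Its arguments: {"type":"object","properties":{"plan":{"type":"array","items":{"type":"array"}},"grip_force":{"type":"number"}},"required":["plan"]}

```bash
mkdir -p pics
cat > h.py <<'E'
import numpy as np, cv2
from station import get_obs, grab_frame
def Rm(f):
    a=np.array(f["attitude"],float)
    if a.shape==(3,3): return a
    from scipy.spatial.transform import Rotation as R
    return R.from_euler('xyz',a).as_matrix() if a.size==3 else R.from_quat(a).as_matrix()
def ray(f,u,v):
    K=np.array(f["K"]); d=np.array([(u-K[0,2])/K[0,0],(v-K[1,2])/K[1,1]]); s=d.copy()
    for _ in range(30): s=d/(1+f["k1"]*(s@s))
    return np.array(f["eye"]),Rm(f)@np.array([s[0],s[1],1])
def onz(f,u,v,z):
    e,d=ray(f,u,v); return e+d*(z-e[2])/d[2]
def dep(f,u,v):
    e,d=ray(f,u,v); return e+d*f["depth"][int(round(v)),int(round(u))]
E
python3 - <<'E'
from h import *
for n in("scene","top"):
    f=grab_frame(n); print(n,f["K"],f["k1"],f["eye"],f["attitude"])
    cv2.imwrite(f"pics/{n}0.png",cv2.resize(f["color"],(800,600),interpolation=cv2.INTER_CUBIC))
print(get_obs())
E
```

```text
scene [[447.81786272   0.         260.88171571]
 [  0.         447.81786272 191.8499643 ]
 [  0.           0.           1.        ]] -0.17701103003975094 [1.53095933 0.28208944 0.70618912] [-2.12339258  0.00860585  1.84398225]
top [[401.02959687   0.         256.04633575]
 [  0.         401.02959687 188.12628515]
 [  0.           0.           1.        ]] -0.038623518635674994 [0.54669831 0.0375941  1.0156384 ] [-3.0727136   0.00592785 -1.55041977]
{'clock': 0.1, 'joint_pos': array([-1.38750513e+00,  2.07320248e-01,  1.54276370e+00,  1.19596995e-05,
        1.39353976e+00, -1.50491336e-01]), 'dq': array([-0.00055818, -0.00187623, -0.00330746, -0.00097775, -0.00066338,
       -0.00032277]), 'effort': array([-1.21149769e-03, -3.71867037e+01, -2.82294470e+01,  6.99257897e-02,
        3.11034999e-02, -4.19390039e-05]), 'tool_pos': array([ 0.18823784, -0.54250412,  0.18123773]), 'ee_rot': array([-3.13958632e+00, -3.16138755e-04,  3.33780100e-01]), 'contact_force': array([0.30239401, 0.44489923, 0.0726829 ]), 'moment': array([-0.00503497, -0.05245642,  0.03940504]), 'finger_force': 0.0, 'finger_gap': 1.000720606451729}
```

View pics/scene0.png

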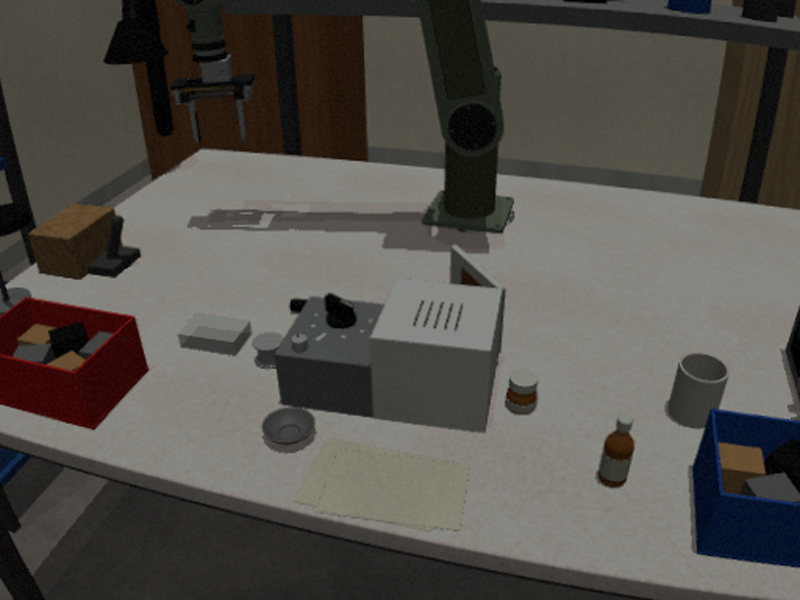

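View pics/top0.png

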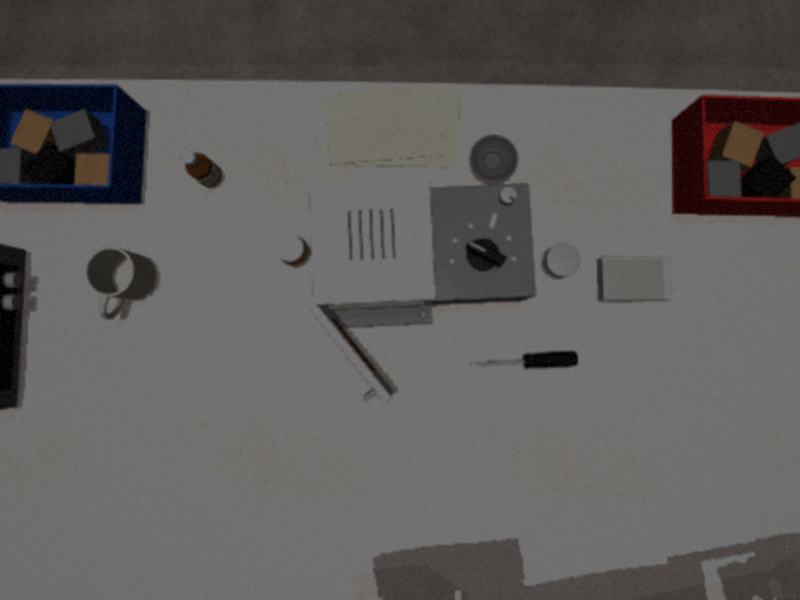

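The top view shows the cabinet at about (310-535, 180-325), with the door open from its hinge near (318,305) to its free end near (395,395). The selector is at (486,255), the mark at (493,220) and the screwdriver at (525,360). I'll enlarge and brighten this area.

Run:
```python
from h import *
f=grab_frame("top"); np.save("top.npy",f,allow_pickle=True)
c=f["color"][105:265,180:390]; c=cv2.convertScaleAbs(c,alpha=2.0)
cv2.imwrite("pics/crop1.png",cv2.resize(c,None,fx=3.75,fy=3.75,interpolation=cv2.INTER_CUBIC))
```

```text
(no output)
```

View pics/crop1.png

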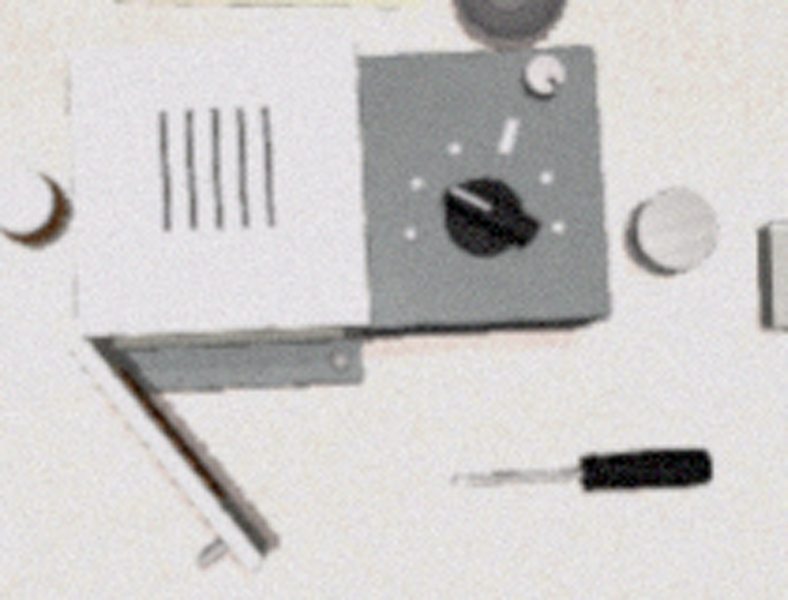

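The crop shows the dots at (411,234), (417,183), (455,149), (546,178) and (558,227), and the bar mark at (508,136). The selector tip is near (447,190), so it sits at about the second click. The door's outer top corner is near (262,568), with the hinge near (95,340). The screwdriver spans (455-712, 470).

Run:
```python
from h import *
from scipy.optimize import least_squares
f=np.load("top.npy",allow_pickle=True).item()
g=f["color"].astype(float)
P=lambda x,y:(180+(x+.5)/3.75-.5,105+(y+.5)/3.75-.5)
gray=g.mean(2)
dots=[]
for x,y in[(411,234),(417,183),(455,149),(508,136),(546,178),(558,227)]:
    u,v=P(x,y);r=7 if x==508 else 4
    u0,v0=int(round(u)),int(round(v)); w=gray[v0-r:v0+r+1,u0-r:u0+r+1]; w=np.clip(w-np.median(w)-12,0,None)
    V,U=np.mgrid[v0-r:v0+r+1,u0-r:u0+r+1]; dots.append(onz(f,(w*U).sum()/w.sum(),(w*V).sum()/w.sum(),.1)[:2])
dots=np.array(dots); vals=np.array([0,.698,1.396,2.094,2.793,3.491]); rad=np.array([46,46,46,53,46,46])/1e3
def res(p): a=p[2]+1.745-vals; return (p[:2]+np.c_[rad*np.cos(a),rad*np.sin(a)]-dots).ravel()
s=least_squares(res,[.55,-.06,0]); print("axis,yaw",s.x,"res mm",(s.fun*1e3).round(1))
for n,(x,y),z in[("tip",(447,190),.1385),("doorouter",(258,570),.148),("doorinner",(268,553),.148),("hinge",(97,338),.148),("deckBR",(597,46),.1),("deckFR",(609,313),.1),("chamFL",(75,330),.15),("chamFR",(368,326),.15),("chamBL",(70,47),.15),("sdblade",(455,478),.005),("sdhandle",(712,470),.015),("handleEnd",(205,562),.089),("timer",(545,74),.118)]:
    u,v=P(x,y); print(n,onz(f,u,v,z).round(4),"depth",dep(f,u,v).round(4))
u,v=P(484,225);print(dep(f,u,v))
```

```text
axis,yaw [ 0.67099936 -0.0750238   0.06231035] res mm [-0.1 -0.   0.1  0.  -0.2  0.4  0.4 -0.2 -0.  -0.1 -0.2 -0. ]
tip [ 0.6815 -0.0488  0.1385] depth [ 0.6879 -0.0529  0.0968]
doorouter [0.4588 0.0573 0.148 ] depth [ 0.4435  0.0607 -0.0024]
doorinner [0.4686 0.0518 0.148 ] depth [ 0.455   0.0542 -0.003 ]
hinge [0.5898 0.1533 0.148 ] depth [0.5921 0.1594 0.1025]
deckBR [ 0.7793 -0.1444  0.1   ] depth [ 0.8049 -0.1645 -0.0012]
deckFR [ 0.6137 -0.1526  0.1   ] depth [ 6.210e-01 -1.732e-01  6.000e-04]
chamFL [0.5941 0.1659 0.15  ] depth [0.6022 0.188  0.0008]
chamFR [ 0.5998 -0.0032  0.15  ] depth [ 0.6028 -0.0055  0.1006]
chamBL [0.76  0.174 0.15 ] depth [ 0.7975  0.1979 -0.0023]
sdblade [ 0.508  -0.0699  0.005 ] depth [ 0.5078 -0.0706 -0.0018]
sdhandle [ 0.5169 -0.2394  0.015 ] depth [ 5.165e-01 -2.435e-01  3.000e-04]
handleEnd [0.457  0.0911 0.089 ] depth [0.4568 0.0912 0.0876]
timer [ 0.7567 -0.1094  0.118 ] depth [ 0.7562 -0.109   0.1202]
[ 0.66394593 -0.0733725   0.11775342]
```

>>> move_arm(
  plan=[
    [[0,0,7],[0.04,-0.022,-0.01],-1],
    [[0,0,14],[0.085,-0.046,-0.02],-1],
    [[0,0,19.1],[0.13,-0.071,-0.02],-1],
    [[0,0,19.1],[0.175,-0.096,-0.02],-1],
    [[0,0,19.1],[0.215,-0.12,-0.02],-1],
  ],
  grip_force=25,
)

```text
clock: 0.65
tool_pos: [0.3521, -0.359, 0.2022]
ee_rot: [-3.142, -0.0, -0.0]
contact_force: [1.0, -0.4, 0.2]
finger_gap: 0.608
finger_force: 0.0
```

>>> move_arm(
  plan=[
    [[0,0,0],[0.005,-0.049,0],-1],
    [[0,0,0],[0.01,-0.098,0],-1],
    [[0,0,0],[0.015,-0.147,0],-1],
    [[0,0,0],[0.02,-0.196,0],-1],
    [[0,0,0],[0.025,-0.244,0],-1],
  ],
)

```text
clock: 1.15
tool_pos: [0.3757, -0.1146, 0.2021]
ee_rot: [-3.141, -0.0, -0.0]
contact_force: [0.4, -0.4, -0.6]
finger_gap: 0.182
finger_force: 0.0
```

>>> move_arm(
  plan=[
    [[0,0,0],[0.005,-0.049,0],-1],
    [[0,0,0],[0.01,-0.098,0],-1],
    [[0,0,0],[0.015,-0.147,0],-1],
    [[0,0,0],[0.02,-0.196,0],-1],
    [[0,0,0],[0.025,-0.24,0],-1],
  ],
)

```text
clock: 1.65
tool_pos: [0.4005, 0.1257, 0.2023]
ee_rot: [-3.141, -0.0, 0.001]
contact_force: [1.8, -0.4, 0.6]
finger_gap: 0.007
finger_force: 0.0
```

>>> move_arm(
  plan=[
    [[0,0,0],[0,0,0.02],-1],
    [[0,0,0],[0,0,0.04],-1],
    [[0,0,0],[0,0,0.06],-1],
    [[0,0,0],[0,0,0.08],-1],
    [[0,0,0],[0,0,0.095],-1],
  ],
)

```text
clock: 2.15
tool_pos: [0.3999, 0.1234, 0.1057]
ee_rot: [3.141, 0.002, 0.001]
contact_force: [-0.7, 0.3, -0.5]
finger_gap: 0.005
finger_force: 0.0
```

>>> move_arm(
  plan=[
    [[0,0,0],[0.03,0.023,0],-1],
    [[0,0,0],[0.05,0.04,0],-1],
    [[0,0,0],[0.06,0.049,0],-1],
    [[0,0,0],[0.071,0.062,0],-1],
    [[0,0,0],[0.083,0.077,0],-1],
  ],
)

```text
clock: 2.65
tool_pos: [0.4841, 0.0461, 0.1071]
ee_rot: [-3.141, 0.001, 0.001]
contact_force: [0.4, 0.7, -0.3]
finger_gap: 0.005
finger_force: 0.2
```

>>> move_arm(
  plan=[
    [[0,0,0],[0.01,0.009,0],-1],
    [[0,0,0],[0.02,0.017,0],-1],
    [[0,0,0],[0.031,0.024,0],-1],
    [[0,0,0],[0.041,0.029,0],-1],
    [[0,0,0],[0.05,0.033,0],-1],
  ],
)

```text
clock: 3.15
tool_pos: [0.5349, 0.0131, 0.1072]
ee_rot: [-3.142, -0.0, 0.001]
contact_force: [-1.0, -0.2, -0.6]
finger_gap: 0.008
finger_force: 0.1
```

Run:
```python
from h import *
f=grab_frame("top"); np.save("top2.npy",f,allow_pickle=True)
c=f["color"][105:265,180:390]; c=cv2.convertScaleAbs(c,alpha=2.0)
cv2.imwrite("pics/crop2.png",cv2.resize(c,None,fx=3.75,fy=3.75,interpolation=cv2.INTER_CUBIC))
```

```text
(no output)
```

View pics/crop2.png

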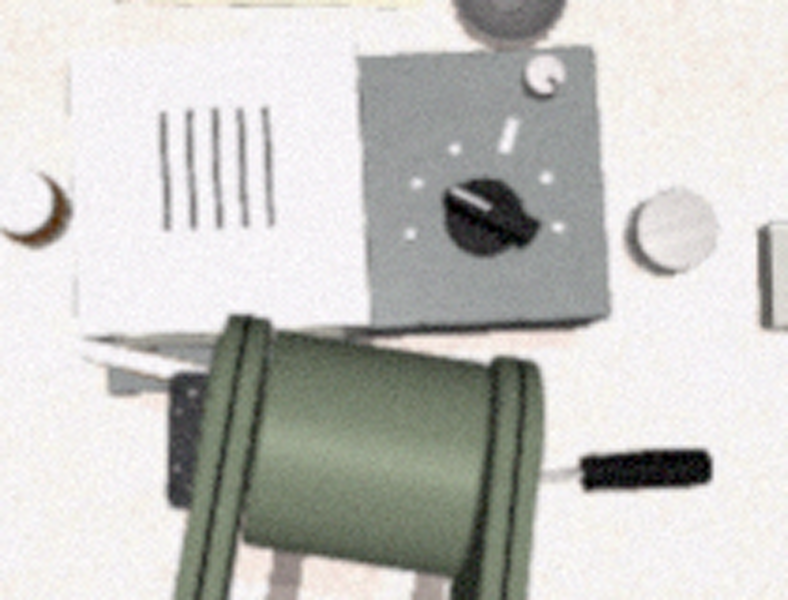

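The door is nearly shut, at about 0.3 rad, and following the finger. I'll keep pushing it through the catch.

>>> move_arm(
  plan=[
    [[0,0,0],[0.008,0.002,0],-1],
    [[0,0,0],[0.016,0.004,0],-1],
    [[0,0,0],[0.023,0.006,0],-1],
    [[0,0,0],[0.029,0.007,0],-1],
    [[0,0,0],[0.034,0.008,0],-1],
  ],
)

```text
clock: 3.7
tool_pos: [0.5648, 0.0064, 0.1071]
ee_rot: [-3.14, 0.009, 0.001]
contact_force: [-6.7, 1.9, 5.1]
finger_gap: 0.005
finger_force: 3.3
```

>>> move_arm(
  plan=[
    [[0,0,0],[0.003,0,0],-1],
    [[0,0,0],[0.006,0,0],-1],
    [[0,0,0],[0.008,0,0],-1],
    [[0,0,0],[0.01,0,0],-1],
    [[0,0,0],[0.01,0,0],-1],
  ],
)

```text
clock: 4.2
tool_pos: [0.5788, 0.0053, 0.1073]
ee_rot: [3.141, -0.001, 0.0]
contact_force: [0.7, -0.5, 0.2]
finger_gap: 0.002
finger_force: 0.0
```

>>> move_arm(
  plan=[
    [[0,0,0],[-0.03,0,0],-1],
    [[0,0,-8],[-0.06,0.01,-0.03],-1],
    [[0,0,-16],[-0.07,0.05,-0.07],-1],
    [[0,0,-24],[-0.07,0.1,-0.1],0.1],
    [[0,0,-32],[-0.07,0.14,-0.1],0.1],
  ],
)

```text
clock: 4.7
tool_pos: [0.5107, -0.1305, 0.2111]
ee_rot: [3.134, -0.006, 0.561]
contact_force: [0.8, -0.3, -0.0]
finger_gap: 0.135
finger_force: 0.0
```

Run:
```python
from h import *
f=grab_frame("top"); np.save("top3.npy",f,allow_pickle=True)
c=f["color"][105:265,180:390]; c=cv2.convertScaleAbs(c,alpha=2.0)
cv2.imwrite("pics/crop3.png",cv2.resize(c,None,fx=3.75,fy=3.75,interpolation=cv2.INTER_CUBIC))
```

```text
(no output)
```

View pics/crop3.png

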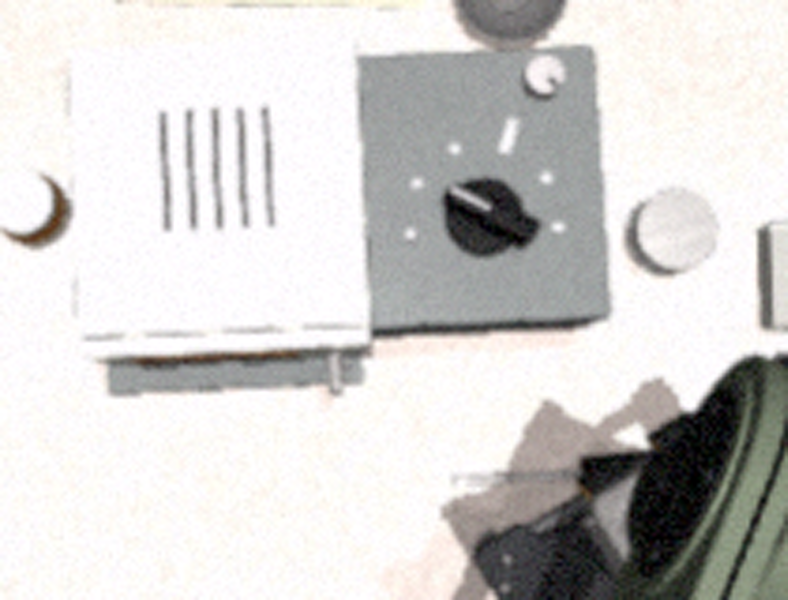

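The door is shut flush: the panel lies along the front face at (85-370, 345). Next I'll move over the selector.

>>> move_arm(
  plan=[
    [[0,0,-8],[0.034,0.007,0],0.1],
    [[0,0,-16],[0.075,0.015,0],0.1],
    [[0,0,-24],[0.115,0.024,0],0.1],
    [[0,0,-31.5],[0.15,0.031,0],0.1],
    [[0,0,-31.5],[0.169,0.035,0],0.1],
  ],
)

```text
clock: 5.25
tool_pos: [0.6729, -0.0686, 0.2057]
ee_rot: [3.141, -0.001, 1.105]
contact_force: [0.2, -0.7, -1.0]
finger_gap: 0.547
finger_force: 0.0
```

>>> move_arm(
  plan=[
    [[0,0,0],[0,0,0],0.1],
    [[0,0,0],[0,0,0.01],0.1],
    [[0,0,0],[0,0,0.02],0.1],
    [[0,0,0],[0,0,0.03],0.1],
    [[0,0,0],[0,0,0.03],0.1],
  ],
)

```text
clock: 5.75
tool_pos: [0.668, -0.0699, 0.1735]
ee_rot: [-3.137, 0.001, 1.102]
contact_force: [-0.5, -0.4, -0.4]
finger_gap: 0.55
finger_force: 0.0
```

>>> move_arm(
  plan=[
    [[0,0,0],[-0.003,0.005,0.01],0.1],
    [[0,0,0],[-0.003,0.005,0.02],0.1],
    [[0,0,0],[-0.003,0.005,0.03],0.1],
    [[0,0,0],[-0.003,0.005,0.03],0.1],
    [[0,0,0],[-0.003,0.005,0.03],0.1],
  ],
)

```text
clock: 6.25
tool_pos: [0.6732, -0.0746, 0.1457]
ee_rot: [-3.14, 0.0, 1.103]
contact_force: [0.8, 0.2, 0.7]
finger_gap: 0.551
finger_force: 0.0
```

Run:
```python
from h import *
for i in range(3): f=grab_frame("scene"); o=get_obs(); print(o["tool_pos"],o["ee_rot"])
c=f["color"][110:290,130:370]; c=cv2.convertScaleAbs(c,alpha=2.2)
cv2.imwrite("pics/crop4.png",cv2.resize(c,None,fx=3.3,fy=3.3,interpolation=cv2.INTER_CUBIC))
```

```text
[ 0.67367595 -0.07463704  0.14638974] [ 3.14146241e+00 -7.87788896e-05  1.10281413e+00]
[ 0.67395075 -0.07469636  0.1468263 ] [ 3.14070793e+00 -2.39449387e-04  1.10281250e+00]
[ 0.67405561 -0.07472945  0.14705453] [ 3.14033664e+00 -3.15117022e-04  1.10282668e+00]
```

View pics/crop4.png

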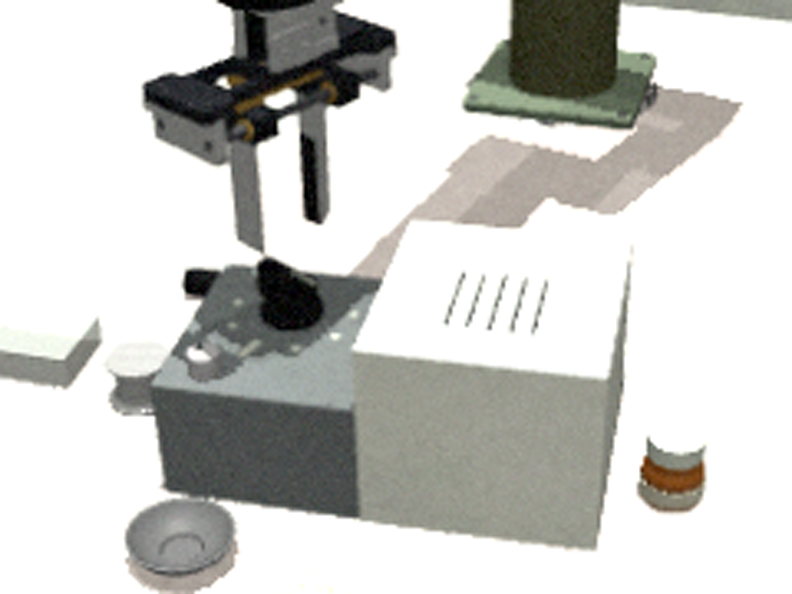

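```bash
cat >> h.py <<'E'
def proj(f,p):
    c=Rm(f).T@(np.array(p)-f["eye"]); s=c[:2]/c[2]; s=s*(1+f["k1"]*(s@s)); K=np.array(f["K"]); return s[0]*K[0,0]+K[0,2],s[1]*K[1,1]+K[1,2]
E
python3 - <<'E'
from h import *
f=grab_frame("scene"); o=get_obs(); t=o["tool_pos"]; print(t)
C=lambda p:(np.round((np.array(proj(f,p))-[130,110])*3.3,0))
yt=np.array([np.sin(1.103),-np.cos(1.103),0])
print("tips",C(t+.03*yt),C(t-.03*yt),"axis top",C([.671,-.075,.1385]),"tip",C([.671+.029*.45,-.075+.029*.89,.1385]),"tail",C([.671-.03*.45,-.075-.03*.89,.1385]), "foot",C([.671,-.075,.1095]))
for x,y in[(250,240),(318,212),(290,290),(275,275)]: print(x,y,dep(f,130+x/3.3,110+y/3.3).round(4))
E
```

```text
[ 0.67409236 -0.07469802  0.14714398]
tips [254. 277.] [314. 245.] axis top [287. 268.] tip [314. 282.] tail [259. 255.] foot [289. 302.]
250 240 [ 0.7104 -0.0847  0.1838]
318 212 [ 0.6517 -0.0552  0.1784]
290 290 [ 0.6832 -0.0684  0.1283]
275 275 [ 0.6776 -0.0818  0.1357]
```

Run:
```python
from h import *
f=grab_frame("scene"); yt=np.array([np.sin(1.103),-np.cos(1.103),0]); xt=np.array([np.cos(1.103),np.sin(1.103),0])
t=get_obs()["tool_pos"]; L={1:[],-1:[]}
for v in range(140,210):
    for u in range(185,245):
        if f["depth"][v,u]<=0: continue
        p=dep(f,u,v)-t; a,b=p@yt,p@xt
        if .02<abs(a)<.05 and abs(b)<.02 and p[2]>-.02: L[int(np.sign(a))].append((v,u,a,b,p[2]+t[2]))
for s in L:
    A=np.array(L[s]); A=A[np.argsort(A[:,4])]; print(s,A[::max(1,len(A)//14)].round(3)); print("y-range",A[:,2].min(),A[:,2].max(),"x",A[:,3].min(),A[:,3].max())
c=f["color"][150:200,190:250]
cv2.imwrite("pics/crop5.png",cv2.resize(cv2.convertScaleAbs(c,alpha=3),None,fx=10,fy=10,interpolation=cv2.INTER_CUBIC))
```

```text
1 [[ 1.86e+02  2.10e+02  2.90e-02  1.20e-02  1.73e-01]
 [ 1.81e+02  2.03e+02  3.70e-02 -3.00e-03  1.84e-01]
 [ 1.79e+02  2.09e+02  2.90e-02  1.00e-02  1.91e-01]
 [ 1.78e+02  2.07e+02  3.60e-02  1.20e-02  1.97e-01]
 [ 1.73e+02  2.01e+02  3.70e-02 -7.00e-03  2.04e-01]
 [ 1.72e+02  2.04e+02  3.80e-02  5.00e-03  2.12e-01]
 [ 1.69e+02  2.02e+02  3.80e-02 -0.00e+00  2.18e-01]
 [ 1.68e+02  2.05e+02  3.70e-02  9.00e-03  2.23e-01]
 [ 1.65e+02  2.04e+02  3.70e-02  6.00e-03  2.30e-01]
 [ 1.62e+02  2.06e+02  3.20e-02  8.00e-03  2.36e-01]
 [ 1.59e+02  2.01e+02  3.70e-02 -2.00e-03  2.42e-01]
 [ 1.57e+02  2.01e+02  3.80e-02 -1.00e-03  2.48e-01]
 [ 1.56e+02  2.04e+02  3.70e-02  1.00e-02  2.54e-01]
 [ 1.47e+02  1.98e+02  4.80e-02  5.00e-03  2.79e-01]
 [ 1.42e+02  2.04e+02  4.30e-02  2.00e-02  2.93e-01]]
y-range 0.024432054793542404 0.0495330232133932 x -0.009815965842760408 0.019992345478167785
-1 [[ 1.75e+02  2.21e+02 -2.70e-02 -1.10e-02  1.70e-01]
 [ 1.74e+02  2.24e+02 -2.70e-02  1.00e-03  1.78e-01]
 [ 1.72e+02  2.23e+02 -2.40e-02  1.00e-03  1.84e-01]
 [ 1.69e+02  2.23e+02 -2.70e-02 -2.00e-03  1.90e-01]
 [ 1.68e+02  2.25e+02 -2.50e-02  7.00e-03  1.97e-01]
 [ 1.64e+02  2.21e+02 -2.50e-02 -5.00e-03  2.03e-01]
 [ 1.61e+02  2.21e+02 -2.60e-02 -6.00e-03  2.11e-01]
 [ 1.60e+02  2.27e+02 -3.10e-02  1.00e-02  2.17e-01]
 [ 1.58e+02  2.25e+02 -2.70e-02  7.00e-03  2.23e-01]
 [ 1.56e+02  2.25e+02 -2.70e-02  8.00e-03  2.28e-01]
 [ 1.52e+02  2.28e+02 -3.70e-02  8.00e-03  2.35e-01]
 [ 1.50e+02  2.27e+02 -3.50e-02  7.00e-03  2.41e-01]
 [ 1.48e+02  2.27e+02 -3.40e-02  9.00e-03  2.47e-01]
 [ 1.47e+02  2.25e+02 -2.70e-02  1.00e-02  2.53e-01]
 [ 1.43e+02  2.26e+02 -2.90e-02  1.10e-02  2.63e-01]]
y-range -0.03877245778372956 -0.02271798483385208 x -0.010862253423415812 0.018597215829886313
```

View pics/crop5.png

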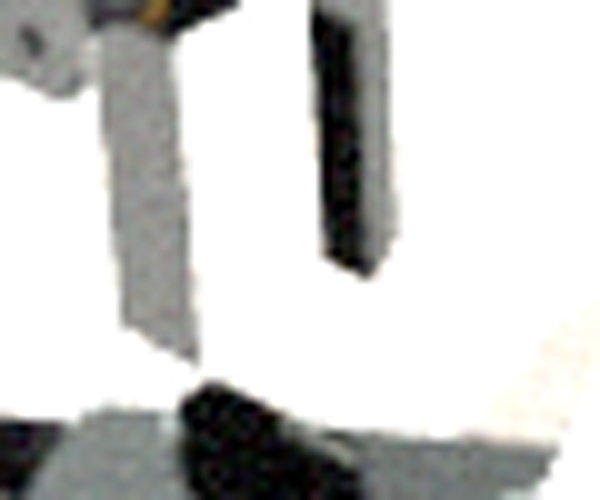

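The picture shows the finger tips at (195,360) and (370,275), just above the knob. Depth puts them at about z 0.172, while the reported value is 0.147. The knob and deck depths match their given heights, so I trust the camera. I'll descend in steps while watching the force.

>>> move_arm(
  plan=[
    [[0,0,0],[0,0.002,0.008],0.1],
    [[0,0,0],[-0.001,0.002,0.016],0.1],
    [[0,0,0],[-0.001,0.002,0.024],0.1],
    [[0,0,0],[-0.001,0.002,0.032],0.1],
    [[0,0,0],[-0.001,0.002,0.032],0.1],
  ],
)

```text
clock: 7.0
tool_pos: [0.6733, -0.0762, 0.1118]
ee_rot: [-3.138, 0.001, 1.103]
contact_force: [-0.2, -0.2, -0.1]
finger_gap: 0.55
finger_force: 0.0
```

```bash
cat > tips.py <<'E'
from h import *
f=grab_frame("scene"); o=get_obs(); t=o["tool_pos"]; w=o["ee_rot"][2]; print(t,w,o["contact_force"])
yt=np.array([np.sin(w),-np.cos(w),0]); xt=np.array([np.cos(w),np.sin(w),0]); L={1:[],-1:[]}
for v in range(140,230):
    for u in range(180,250):
        if f["depth"][v,u]<=0: continue
        p=dep(f,u,v); d=p-t; a,b=d@yt,d@xt
        if .018<abs(a)<.045 and abs(b)<.013 and .112<p[2]<.22: L[int(np.sign(a))].append((a,b,p[2]))
for s in L:
    A=np.array(L[s]); print(s,"lowest",np.sort(A[:,2])[:6].round(4),"a",np.percentile(A[:,0],[5,95]).round(4),"b",np.percentile(A[:,1],[5,95]).round(4))
E
python3 tips.py
```

```text
[ 0.6739575  -0.07629269  0.11284502] 1.1026794446582613 [ 1.1053479  -0.02738739  0.04391487]
1 lowest [0.1395 0.1396 0.1427 0.1444 0.1445 0.1445] a [0.0273 0.0382] b [-0.0066  0.0119]
-1 lowest [0.1367 0.1369 0.1372 0.1384 0.1388 0.1391] a [-0.0358 -0.0244] b [-0.0078  0.0109]
```

>>> move_arm(
  plan=[
    [[0,0,0],[0,-0.003,0.006],0.1],
    [[0,0,0],[0,-0.003,0.012],0.1],
    [[0,0,0],[0,-0.003,0.018],0.1],
    [[0,0,0],[0,-0.003,0.023],0.1],
    [[0,0,0],[0,-0.003,0.023],0.1],
  ],
)

```text
clock: 7.55
tool_pos: [0.6713, -0.0749, 0.09]
ee_rot: [-3.139, 0.001, 1.103]
contact_force: [-0.3, 0.3, 0.1]
finger_gap: 0.55
finger_force: 0.0
```

>>> move_arm(
  plan=[
    [[0,0,0],[0,0,0],-0.4],
    [[0,0,0],[0,0,0],-1],
    [[0,0,0],[0,0,0],-1],
    [[0,0,0],[0,0,0],-1],
    [[0,0,0],[0,0,0],-1],
  ],
  grip_force=25,
)

```text
clock: 8.05
tool_pos: [0.672, -0.075, 0.0916]
ee_rot: [-3.141, -0.0, 1.103]
contact_force: [-5.3, 3.8, 5.1]
finger_gap: 0.161
finger_force: 4.2
```

>>> move_arm(
  plan=[
    [[0,0,0],[0,0,0],-1],
    [[0,0,6],[0,0,0],-1],
    [[0,0,12],[0,0,0],-1],
    [[0,0,19],[0,0,0],-1],
    [[0,0,26],[0,0,0],-1],
  ],
)

```text
clock: 8.55
tool_pos: [0.6712, -0.0745, 0.0915]
ee_rot: [-3.14, 0.001, 0.644]
contact_force: [-4.0, 1.7, 3.1]
finger_gap: 0.145
finger_force: 25.0
```

>>> move_arm(
  plan=[
    [[0,0,7],[0,0,0],-1],
    [[0,0,14],[0,0,0],-1],
    [[0,0,21],[0,0,0],-1],
    [[0,0,28],[0,0,0],-1],
    [[0,0,35],[0,0,0],-1],
  ],
)

```text
clock: 9.05
tool_pos: [0.6711, -0.0742, 0.0915]
ee_rot: [-3.14, 0.002, 0.034]
contact_force: [-4.0, 2.5, 2.9]
finger_gap: 0.144
finger_force: 25.0
```

>>> move_arm(
  plan=[
    [[0,0,7],[0,0,0],-1],
    [[0,0,14],[0,0,0],-1],
    [[0,0,19],[0,0,0],-1],
    [[0,0,19],[0,0,0],-1],
    [[0,0,19],[0,0,0],-1],
  ],
)

```text
clock: 9.55
tool_pos: [0.6712, -0.0741, 0.0915]
ee_rot: [-3.141, 0.003, -0.291]
contact_force: [-4.6, 3.2, 3.7]
finger_gap: 0.144
finger_force: 25.0
```

Run:
```python
from h import *
o=get_obs();print(o["moment"],o["contact_force"],o["ee_rot"])
f=grab_frame("top")
c=f["color"][105:265,180:390]; c=cv2.convertScaleAbs(c,alpha=2.0)
cv2.imwrite("pics/crop6.png",cv2.resize(c,None,fx=3.75,fy=3.75,interpolation=cv2.INTER_CUBIC))
```

```text
[0.53499327 0.80624933 0.02309788] [-4.6381889   3.19425759  3.7239649 ] [-3.14082095e+00  2.53575440e-03 -2.91035399e-01]
```

>>> move_arm(
  plan=[
    [[0,0,0],[0,0,0],-0.3],
    [[0,0,0],[0,0,0],0],
    [[0,0,0],[0,0,0],0.1],
    [[0,0,0],[0,0,0],0.1],
    [[0,0,0],[0,0,0],0.1],
  ],
)

```text
clock: 10.1
tool_pos: [0.6723, -0.0754, 0.0912]
ee_rot: [3.141, -0.0, -0.293]
contact_force: [-0.1, -0.2, 0.7]
finger_gap: 0.529
finger_force: 0.0
```

>>> move_arm(
  plan=[
    [[0,0,0],[0,0,-0.015],0.1],
    [[0,0,0],[0,0,-0.04],0.1],
    [[0,0,0],[0,0,-0.08],0.1],
    [[0,0,0],[0,0,-0.12],0.1],
    [[0,0,0],[-0.03,0,-0.14],0.1],
  ],
)

```text
clock: 10.6
tool_pos: [0.6475, -0.0681, 0.2373]
ee_rot: [-3.141, -0.01, -0.294]
contact_force: [0.2, 0.9, 0.9]
finger_gap: 0.551
finger_force: 0.0
```

>>> move_arm(
  plan=[
    [[0,0,0],[-0.04,0,0],0.1],
    [[0,0,0],[-0.085,0,0],0.1],
    [[0,0,0],[-0.13,0.01,0],0.1],
    [[0,0,0],[-0.17,0.02,0],0.1],
    [[0,0,0],[-0.2,0.03,0],0.1],
  ],
)

```text
clock: 11.1
tool_pos: [0.4414, -0.0368, 0.2325]
ee_rot: [3.142, -0.002, -0.293]
contact_force: [0.3, -0.2, 0.2]
finger_gap: 0.551
finger_force: 0.0
```

Run:
```python
from h import *
f=grab_frame("top")
c=f["color"][105:265,180:390]; c=cv2.convertScaleAbs(c,alpha=2.0)
cv2.imwrite("pics/crop7.png",cv2.resize(c,None,fx=3.75,fy=3.75,interpolation=cv2.INTER_CUBIC))
print(get_obs()["contact_force"])
```

```text
[-2.47028248  1.61329405 -1.53749696]
```

View pics/crop7.png

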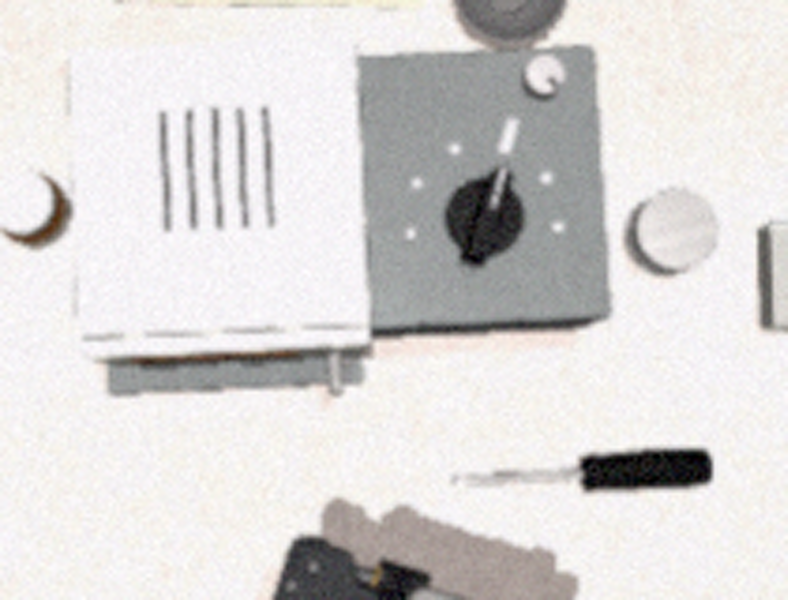

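The selector's white line at (500,188) points at the bar mark at (508,136), and the door is shut. The timer knob, spool, jar and screwdriver are where they were, and the robot is clear of everything.

```bash
python3 -c "
from station import ticket
print(ticket.close_job())"
```

```text
the job is handed in; nothing more can be done
None
```

The door is shut on its catch, the selector points at the long bar mark, nothing else was disturbed, and the job was handed in at about 11 s (the judge's result was not shown).

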